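# Snap up the sprung rest and lay the gouge at the honing wheel

### The job

Push the folded stand over by its red pedal until it snaps past its middle and stays at its far stop, fork upwards. Then lower the gouge, without dropping it, into the rests: handle in the white rear saddle, blade in the stand's fork, tip pointing at the wheel, within a few centimetres of it but not touching; let go. Do not bump the eye shield or shift the cup, speaker or pink pen blank.

Things in the scene. Friction and masses are not known exactly. Their poses are not given: they have to be found in the camera images.
- station: Honing station, fixed; place and yaw vary. Origin on the bench under point rest. x runs from rear saddle (robot side) to wheel, y left, z up; station mm below. Green bed 10 thick: x -160 to 170, y -20 to 130, and x 170 to 330, y -145 to 145. White motor x 190 to 310, y -135 to -30, to z 175; steel post x 222 to 248, y -55 to -35 carries the shield.
- shield: Clear level eye shield, yellow rim, fixed to the station. Origin at its centre, station x 127.5, y 65, z 252 mm; covers station x 45 to 210, y -70 to 200, underside at z 248. It hangs over the stand: the pedal is reached under its front edge with a tool tilted about 40 degrees, coming from the robot's side. Bumping it with over 6 N fails.
- stand (a joint): Sprung stand, rad: 0 folded (leg leans 0.7 from upright to station +y, left), 1.4 working stop (leans 0.7 to the right). Hinge along station x at y 76, z 30 mm; leg 22 x 16 mm at x 115. A toggle spring drives it from the middle (0.7) to the nearer stop: about 7 N at the pedal near a stop, almost none in the middle; past it, it snaps over by itself.
- pedal (a point): Point on the red pedal, a round bar 14 mm thick along station x, 75 mm from the hinge axis. It sticks out of the leg towards the robot (station x 63 to 105 mm); this point is at x 75. It moves with the stand: y 124, z 87 mm folded; y 28, z 87 at the working stop; y 76, z 105 in the middle.
- fork (a point): Centre of the 90-degree V fork on the stand's head, where the blade's axis comes to lie, 118 mm from the hinge axis. At the working stop the V opens upwards, is 14 mm thick in x, has tops 14 mm above this point and 21 mm to either side, and the point is at station x 115, y 0, z 120 mm. Folded: y 152, z 120, V opening left.
- rest (a point): Where the gouge's origin should lie when it is in both rests: station x 0, y 0, z 120 mm; its axes are the station's.
- block: Fixed wooden block holding the gouge at the start; place and yaw vary. Base 300 x 80 x 14 mm with two V notches 18 mm wide, at x -125 (handle) and x 115 (blade), tops below z 65 mm; between them the gouge is free. Origin on the bench under the gouge's origin; x along the gouge, handle to -x.
- gouge: Woodturning gouge, 350 mm long, 0.13 to 0.24 kg. Origin on its axis where brass ferrule meets blade; x to the tip. Wooden handle x -185 to -15, diameter 28 mm from -177 to -55, tapering to 22 at -15; 22 mm ferrule; steel blade diameter 10 from 0 to 150, pointed to 165. Balance point near x -35. Axis 55 mm above the bench at the start.
- gouge_tip (a point): Tip of the blade, at x 165 mm on the gouge's axis.
- cup: White paper drink cup with lid, 75 mm wide, 106 mm high, origin at its underside; leave alone.
- speaker: Teal cylindrical loudspeaker lying on its feet, 134 mm long in x, 64 mm across, 66 mm high, origin at its underside; leave alone.
- blank: Pink acrylic pen blank, 130 x 20 x 20 mm, origin at its underside; leave alone.
- saddle (a point): Rest point of the white rear saddle, where the handle's axis comes to lie: station x -125, y 0, z 120 mm. An upward 90-degree V, 22 mm long in x, on a post; its tops are 7 mm above this point and 28 mm to either side.
- wheel_face (a point): Point of the cork honing wheel nearest the gouge tip: station x 190, y 0, z 120 mm. Wheel radius 60, 24 thick, axis along station y.

How it is judged:
By the outcome, as a careful person would: the job done as asked, in the order asked, and still so for the second after the job is handed in, with the robot touching nothing.
It also fails if it takes over 72 s, if anything falls off the work surface, if the arm or the gripper's body presses on something with over 40 N, if the wrist force passes 120 N, or if a joint passes its speed limit or range.

### The arm

A 6-joint arm with a two-finger parallel gripper is mounted at the origin on the work surface. World frame = base frame: x ahead of the robot, y to its left, z up, the work surface at z = 0. Lengths are in m, angles in rad, forces in N, time in s.
With the tool pointing down it reaches from about 0.25 to 0.725 m from the base axis. Payload 4 kg.
Tool frame: the origin (TCP) lies at the very end of the fingers, on their centre line; the grasp point (between the pads) lies 19 mm behind it; z points along the fingers, y is the line along which they close (so a half turn about z gives the same grasp; the last joint's range is limited). The gripper opens to 85 mm and grips with 20 to 120 N. Pads are 22 mm wide; open, the fingers measure 114 mm over their backs; the gripper's body (76 mm by 85 mm) begins 54 mm behind the grasp point. The pads swing forward as they close: fully open they stand 13 mm farther back than shut.
Start: joints at [-1.172, 0.241, 0.005, 1.335, 0, 1.571], TCP at [0.194, -0.461, 0.231] pointing down, gripper open.
Joint ranges: [-2.72, 2.72], [-1.05, 1.87], [-1.09, 1.28], [-1.99, 2.15], [-1.42, 1.44], [-3.14, 3.14]. Speed limits (rad/s): [2.79, 2.79, 3.14, 3.14, 3.14, 3.14].

### API

Orientations are given as a unit quaternion [x, y, z, w].
In Python, from workcell import telemetry, vision, workorder gives the robot as it stands.
- The arm moves only by the shell command python3 -m inch 'ROWS'. ROWS is JSON, a list of rows, each a list of 3 entries, a list of its own where there are three numbers: the turn, a rotation vector about the tool's x, y, z scaled (see below), then the shift along the tool's x, y, z scaled (see below), then the closure, from -1 (fully open) to 1 (shut). A call has 1 to 10 rows; each row shifts and turns the commanded pose from where the row before left it, along the tool's axes as they then stand; what a row does not reach is not made up. The controller multiplies each number of a shift by 0.3 m and each number of a turn by 360 degrees. A row lasts 1/12 s, in which the tool goes at most 41.7 mm and 7.16 degrees, less where a joint would pass 70% of its speed; a pose out of reach is approached as far as the arm can. A call with a number of a shift or a turn outside -1 to 1 is refused whole. A call with a gripper value outside its range is refused whole. The fingers move at their own pace and stop on an object; the grip force is fixed at half the most. Time passes only in rows, so rows that do not move let the fingers close. It gives the time, the measured TCP pose, the force, the opening and the grip force at its end, in the units of the state.
- telemetry.get_obs(): the state, without advancing time (a new reading comes with each control period).
- vision.camera(name): name is "scene" or "top"; returns a dict with "img" (480x640x3 uint8, red, green, blue), "fov_y" (degrees; the focal length in pixels is half the picture's height over the tangent of half this angle, whatever the lens; pixels are square), "cx", "cy" (the principal point, pixels), "D" ([k1, k2, p1, p2, k3] as OpenCV has them; the pictures are not rectified), "pose" (4x4, takes a point from camera to world coordinates). Camera axes: x right, y up, looking along -z (the intrinsics and any distortion apply to the point x, -y, -z); pixel columns grow to the right and rows downward; lengths in m; the calibration is good to about 2 mm. A picture is of the moment at which its call begins. There is no depth.
- workorder.job_done(): hands the job in; it is judged then, once.
The state is a dict: "clock": time; "joint_pos": joint angles; "joint_vel": joint speeds; "tau": joint torques, N m; "eef_pos": TCP position; "tool_rot": TCP orientation; "ft_force": force on the tool from outside, world axes, zero at the start; "ft_torque": the same for the moment, N m; "grip_width": finger opening in m; "grasp_force": force on a finger pad.
Only numpy, scipy, OpenCV 4.12 (cv2) and the standard library are available. Lean on these libraries where they do the work, as an engineer would, in place of code of your own. Each camera call takes 0.05 s, during which the arm holds its last target. There are 200 camera calls.

## Working session

There is one attempt and no reset: what is moved stays moved. The work goes in short steps, Python scripts to look and compute and a shell command to move; the robot and the scene stay as the last step left them, time stands still between calls to the robot, and variables do not carry over. Pictures are saved under pics/ and viewed, at most 13 in all, crops included, and the job is handed in when it is done.

```bash
ls; mkdir -p pics
python3 - <<'E'
from workcell import telemetry, vision
import cv2,numpy as np
o=telemetry.get_obs();print(o)
np.set_printoptions(precision=5,suppress=True)
for n in("scene","top"):
    c=vision.camera(n);cv2.imwrite(f"pics/{n}0.png",c["img"][:,:,::-1])
    print(n,c["fov_y"],c["cx"],c["cy"],c["D"],c["pose"])
    import pickle;pickle.dump(c,open(f"{n}0.pkl","wb"))
E
```

```text
pics
{'clock': 0.0, 'joint_pos': array([-1.17200140e+00,  2.41398123e-01,  3.71057998e-03,  1.33519383e+00,
       -4.42552113e-05,  1.57078385e+00]), 'joint_vel': array([ 0.00064679, -0.00034928,  0.00055477, -0.00099995,  0.00069828,
       -0.00051878]), 'tau': array([-5.33003258e-04, -3.72318792e+01,  2.52407205e+01,  1.69702090e-02,
        1.53970814e-05,  4.30246686e-06]), 'eef_pos': array([ 0.19389453, -0.46018349,  0.23041517]), 'tool_rot': array([ 9.80184333e-01,  1.98084797e-01, -2.28184668e-04, -1.01748590e-03]), 'ft_force': array([-0.14555891, -0.30949128, -0.10731005]), 'ft_torque': array([ 0.00389857, -0.0153012 , -0.01481209]), 'grasp_force': 0.0, 'grip_width': 0.08537029894813536}
scene 54.81798301818431 318.38774366729524 237.8107210093013 [-0.09704  0.       0.       0.       0.     ] [[-0.98894 -0.13391  0.06373  0.67362]
 [ 0.14828 -0.88665  0.43803  0.51988]
 [-0.00215  0.44264  0.8967   1.20331]
 [ 0.       0.       0.       1.     ]]
top 57.584204488150704 322.75687246056856 233.75883187395144 [0.02125 0.      0.      0.      0.     ] [[-0.01064  0.99513 -0.09802  0.4503 ]
 [-0.99994 -0.01064  0.00053 -0.00215]
 [-0.00052  0.09802  0.99518  1.29331]
 [ 0.       0.       0.       1.     ]]
```

View pics/scene0.png

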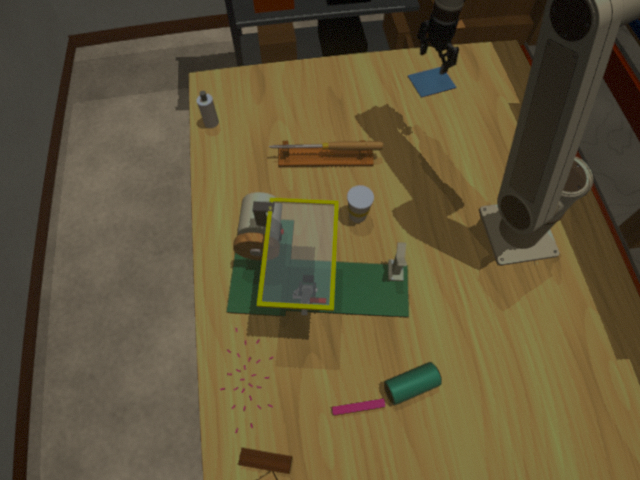

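View pics/top0.png

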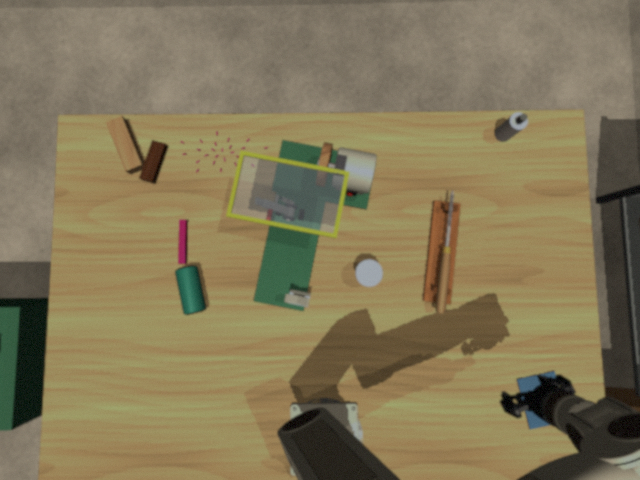

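Both pictures show the station (green bed, yellow shield rim at about (230–348, 153–236) in top) and the gouge in its block at about (447, 192–312) in top. I'll enlarge both.

Run:
```python
import cv2
t=cv2.imread("pics/top0.png")[130:320,220:480];cv2.imwrite("pics/topc.png",cv2.resize(cv2.convertScaleAbs(t,alpha=1.4),None,fx=3,fy=3,interpolation=cv2.INTER_CUBIC))
s=cv2.imread("pics/scene0.png")[130:325,220:420];cv2.imwrite("pics/scenec.png",cv2.resize(cv2.convertScaleAbs(s,alpha=1.5),None,fx=3,fy=3,interpolation=cv2.INTER_CUBIC))
```

```text
(no output)
```

View pics/topc.png

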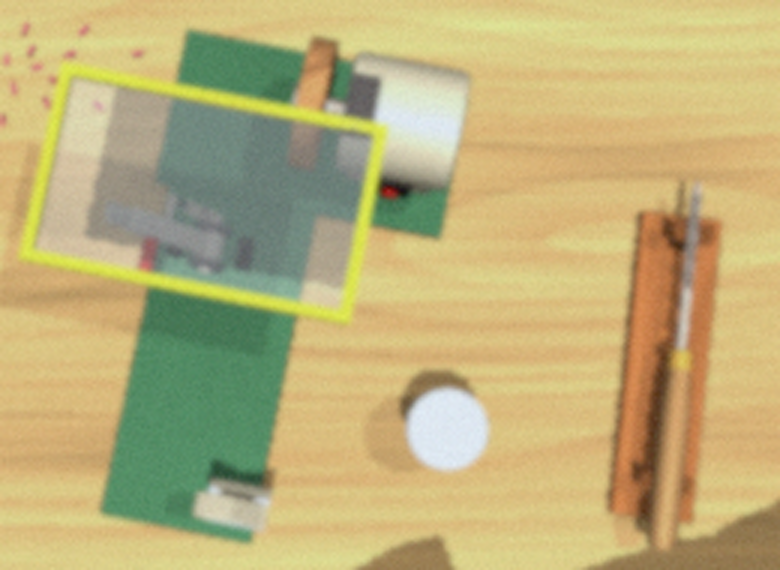

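View pics/scenec.png

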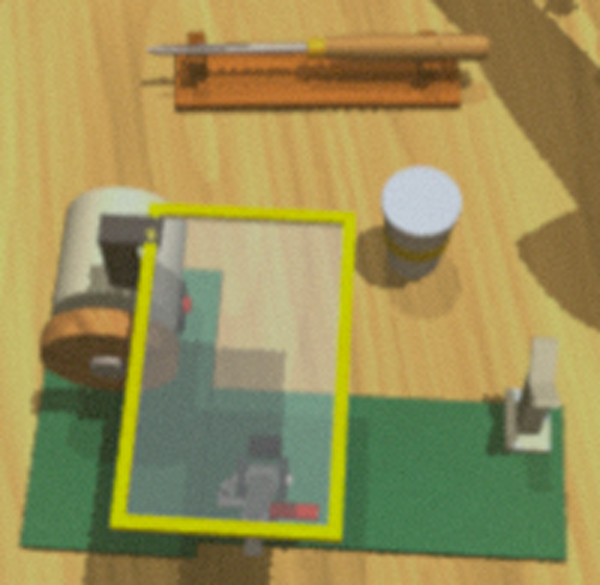

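Top crop: bed corners (102,514), (251,543), (190,30), (441,238); shield corners (22,258), (67,65), (385,127), (348,321); gouge tip (697,185), butt (663,548). Scene crop: bed (565,560), (563,402); shield (340,540), (111,528), (150,205), (355,213); tip (150,49). I'll fit the poses next.

```bash
cat > h.py <<'E'
import numpy as np,cv2,pickle
from scipy.optimize import least_squares
from scipy.spatial.transform import Rotation as R
np.set_printoptions(precision=4,suppress=True)
def proj(c,P):
    T=np.linalg.inv(np.array(c["pose"]));p=np.atleast_2d(P)@T[:3,:3].T+T[:3,3]
    p=p*[1,-1,-1];f=240/np.tan(np.radians(c["fov_y"])/2)
    K=np.array([[f,0,c["cx"]],[0,f,c["cy"]],[0,0,1.]])
    return cv2.projectPoints(p.reshape(-1,1,3),np.zeros(3),np.zeros(3),K,np.array(c["D"],float))[0][:,0]
def place(q,L):
    c,s=np.cos(q[2]),np.sin(q[2]);L=np.atleast_2d(L)/1000.
    return np.c_[q[0]+c*L[:,0]-s*L[:,1],q[1]+s*L[:,0]+c*L[:,1],L[:,2]]
def fit(x0,sets):
    def r(q): return np.concatenate([(proj(c,place(q,L))-U).ravel() for c,L,U in sets])
    s=least_squares(r,x0,loss="soft_l1");print(s.x,np.degrees(s.x[2]),"res",r(s.x).round(1));return s.x
E
python3 - <<'E'
from h import *
t=pickle.load(open("top0.pkl","rb"));s=pickle.load(open("scene0.pkl","rb"))
U=lambda a,o:(np.array(a,float)+.5)/3-.5+o
ct,cs=[220,130],[220,130]
B=[[-160,130,10],[-160,-20,10],[330,145,10]];S=[[45,200,255],[210,200,255],[210,-70,255],[45,-70,255]]
st=fit([.5,0,-.2],[(t,B+[[170,-145,10]]+S,U([(102,514),(251,543),(190,30),(441,238),(22,258),(67,65),(385,127),(348,321)],ct)),
 (s,B+S,U([(565,560),(563,402),(22,547),(340,540),(111,528),(150,205),(355,213)],cs))])
G=[[165,0,55],[-185,0,55],[0,0,55]]
k=[[150,40,14],[-150,40,14]]
g=fit([.5,-.3,0],[(t,G+k+[[150,-40,14],[-150,-40,14]],U([(697,185),(663,548),(682,352),(640,212),(610,512),(720,220),(693,521)],ct)),(s,G+k,U([(150,49),(488,47),(308,46),(175,107),(460,107)],cs))])
g2=fit(g,[(t,G,U([(697,185),(663,548),(682,352)],ct)),(s,G,U([(150,49),(488,47),(308,46)],cs))])
cup=fit([.4,-.1,0],[(t,[[0,0,106]],U([(447,428)],ct)),(s,[[0,0,106]],U([(422,202)],cs))])
for n,L in dict(pedal=[75,124,87],mid=[75,76,105],far=[75,28,87],rest=[0,0,120],saddle=[-125,0,120]).items(): print(n,place(st,L)[0])
np.save("st.npy",st);np.save("g.npy",g2)
E
```

```text
[ 0.5139  0.0429 -0.2045] -11.716248817821882 res [-0.9 -0.4  0.  -0.  -1.3 -1.1 -0.1 -0.6 -1.4  0.  -1.9 -1.6  1.2 -1.3
  0.6  0.6  1.2 -0.6  0.4  0.4 -1.  -0.5  1.  -0.3  0.3 -0.4  0.1 -0.9
  0.6 -0.4]
[ 0.5266 -0.3516 -0.1331] -7.623303344669951 res [-0.5  0.2 -0.9  1.8 -1.   1.5  0.4 -2.8  0.3 -1.3  0.8 -2.2  0.3 -0.8
  1.2  0.5  1.9 -0.4  2.1  0.6 -1.5 -0.6 -0.4 -1.9]
[ 0.531  -0.354  -0.1347] -7.720060927152298 res [ 0.3 -1.3 -0.2  0.2 -0.3 -0.1 -0.2 -0.   0.4 -0.7  0.6  0.2]
[ 0.4615 -0.1249  0.    ] 0.0 res [-0.4 -0.2  0.1 -0.5]
pedal [0.6125 0.1491 0.087 ]
mid [0.6028 0.1021 0.105 ]
far [0.593  0.0551 0.087 ]
rest [0.5139 0.0429 0.12  ]
saddle [0.3915 0.0683 0.12  ]
```

```bash
cat >> h.py <<'E'
from math import *
def cur():
    from workcell import telemetry
    o=telemetry.get_obs();return o,np.array(o["eef_pos"]),R.from_quat(o["tool_rot"])
def toolR(yaw,tilt,q,ydir):
    """tool z tilted by tilt towards yaw dir; tool y: 'fwd' (in tilt plane) or 'left' (+y of yaw frame)"""
    xs=np.array([cos(yaw),sin(yaw),0]);ys=np.array([-sin(yaw),cos(yaw),0]);z=sin(tilt)*xs-cos(tilt)*np.array([0,0,1.])
    y=ys if ydir=="left" else np.cross(z,np.cross([0,0,1.],xs))*1.0
    if ydir!="left":
        y=cos(tilt)*xs+sin(tilt)*np.array([0,0,1.])
    return R.from_matrix(np.c_[np.cross(y,z),y,z])
def plan(p,Rt=None,grip=None):
    o,p0,R0=cur()
    print("clk %.2f"%o["clock"],"q",o["joint_pos"],"w %.4f"%o["grip_width"],"F",o["ft_force"],"gf %.1f"%o["grasp_force"])
    if Rt is not None:
        rv=np.degrees((R0.inv()*Rt).as_rotvec());n=ceil(np.linalg.norm(rv)/7.1);print("TURN total/360",rv/360,"n>=",n,"deg",np.linalg.norm(rv))
    else: Rt=R0
    d=Rt.inv().apply(np.array(p)-p0);print("SHIFT total/.3",d/.3,"n>=",ceil(np.linalg.norm(d)/.0415),"mm",d*1000)
E
python3 -m inch '[[[0,0,0],[0.0875,-0.0818,-0.0238],1],[[0,0,0],[0.0875,-0.0818,-0.0238],1],[[0,0,0],[0.0875,-0.0818,-0.0238],1],[[0,0,0],[0.0875,-0.0818,-0.0238],1],[[0,0,0],[0.0875,-0.0818,-0.0238],1],[[0,0,0],[0.0875,-0.0818,-0.0238],1],[[0,0,0],[0.0875,-0.0818,-0.0238],1]]'
python3 -m inch '[[[0,0,0],[0.0875,-0.0818,-0.0238],1],[[0,0,0],[0.0875,-0.0818,-0.0238],1],[[0,0,0],[0.0875,-0.0818,-0.0238],1],[[0,0,0],[0.0875,-0.0818,-0.0238],1],[[0,0,0],[0.0875,-0.0818,-0.0238],1],[[0,0,0],[0.0875,-0.0818,-0.0238],1],[[0,0,0],[0.0875,-0.0818,-0.0238],1]]'
python3 - <<'E'
from h import *
st=np.load("st.npy")
P=place(st,[-40,175,170])[0];print(P)
plan(P,toolR(st[2],radians(40),None,"fwd"))
E
```

```text
clock: 0.68
eef_pos: [0.2967, -0.2293, 0.2813]
tool_rot: [0.98, 0.198, -0.0, -0.0]
ft_force: [1.6, 0.5, -0.2]
grip_width: 0.0005
grasp_force: 0.0
clock: 1.27
eef_pos: [0.3995, 0.0004, 0.3314]
tool_rot: [0.98, 0.198, -0.0, 0.0]
ft_force: [1.6, -1.6, 0.3]
grip_width: 0.0003
grasp_force: 0.0
[0.5103 0.2224 0.17  ]
clk 1.27 q [ 0.001   0.0164  0.0021  1.5568 -0.0001  2.7435] w 0.0003 F [ 1.5861 -1.6137  0.3497] gf 0.0
TURN total/360 [-0.1022  0.0537 -0.1474] n>= 10 deg 67.40711641524119
SHIFT total/.3 [ 0.7995 -0.184   0.5481] n>= 8 mm [239.8627 -55.1979 164.4297]
```

```bash
python3 -m inch '[[[-0.0102,0.0054,-0.0147],[0,0,0],1],[[-0.0102,0.0054,-0.0147],[0,0,0],1],[[-0.0102,0.0054,-0.0147],[0,0,0],1],[[-0.0102,0.0054,-0.0147],[0,0,0],1],[[-0.0102,0.0054,-0.0147],[0,0,0],1],[[-0.0102,0.0054,-0.0147],[0,0,0],1],[[-0.0102,0.0054,-0.0147],[0,0,0],1],[[-0.0102,0.0054,-0.0147],[0,0,0],1],[[-0.0102,0.0054,-0.0147],[0,0,0],1],[[-0.0102,0.0054,-0.0147],[0,0,0],1]]'
python3 -m inch '[[[0,0,0],[0.1,-0.023,0.0685],1],[[0,0,0],[0.1,-0.023,0.0685],1],[[0,0,0],[0.1,-0.023,0.0685],1],[[0,0,0],[0.1,-0.023,0.0685],1],[[0,0,0],[0.1,-0.023,0.0685],1],[[0,0,0],[0.1,-0.023,0.0685],1],[[0,0,0],[0.1,-0.023,0.0685],1],[[0,0,0],[0.1,-0.023,0.0685],1],[[0,0,0],[0,0,0],1]]'
python3 - <<'E'
from h import *
from workcell import vision
st=np.load("st.npy")
P=place(st,[84,172,78])[0];print(P)
plan(P,toolR(st[2],radians(40),None,"fwd"))
t=vision.camera("top")
a=t["img"][130:320,220:420,::-1];cv2.imwrite("pics/p1.png",cv2.resize(cv2.convertScaleAbs(a,alpha=1.5),None,fx=3,fy=3,interpolation=cv2.INTER_CUBIC))
for n,L in dict(pedtip=[63,124,87],pedroot=[105,124,87],fork=[115,152,120],hinge=[115,76,30]).items():print(n,(proj(t,place(st,L))[0]-[220,130])*3)
E
```

```text
clock: 2.1
eef_pos: [0.399, -0.001, 0.3309]
tool_rot: [0.727, 0.594, 0.217, 0.266]
ft_force: [0.9, 0.3, -0.5]
grip_width: -0.0002
grasp_force: 0.0
clock: 2.85
eef_pos: [0.5106, 0.2241, 0.1634]
tool_rot: [0.729, 0.595, 0.213, 0.263]
ft_force: [-1.4, -0.2, 0.7]
grip_width: 0.0002
grasp_force: 0.0
[0.6311 0.1942 0.078 ]
clk 2.85 q [ 0.6873  0.1258 -0.5631  0.4044 -0.5194  2.33  ] w 0.0002 F [-1.3833 -0.2097  0.7423] gf 0.0
TURN total/360 [-0.0012  0.0002  0.0006] n>= 1 deg 0.49838770498870794
SHIFT total/.3 [-0.016   0.1338  0.484 ] n>= 4 mm [ -4.7995  40.1277 145.208 ]
pedtip [141.4998 279.0814]
pedroot [150.7452 235.0974]
fork [118.3462 212.805 ]
hinge [208.1603 243.6569]
```

View pics/p1.png

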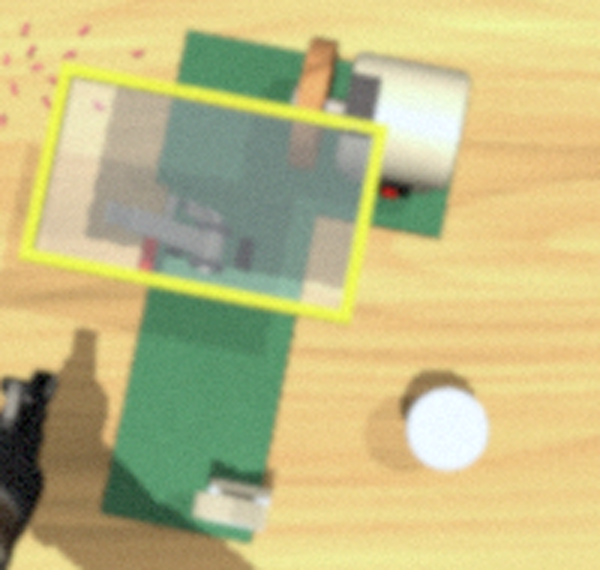

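```bash
python3 -m inch '[[[0,0,0],[-0.0032,0.0268,0.0968],1],[[0,0,0],[-0.0032,0.0268,0.0968],1],[[0,0,0],[-0.0032,0.0268,0.0968],1],[[0,0,0],[-0.0032,0.0268,0.0968],1],[[0,0,0],[-0.0032,0.0268,0.0968],1],[[0,0,0],[0,0,0],1]]'
python3 -m inch '[[[0,0,0],[-0.04,0,0],1],[[0,0,0],[-0.03,0,0],1],[[0,0,0],[-0.03,0,0],1],[[0,0,0],[-0.03,0,0],1],[[0,0,0],[-0.02,0.002,-0.003],1]]'
python3 - <<'E'
from h import *
st=np.load("st.npy");plan(place(st,[84,80,84])[0])
E
```

```text
clock: 3.4
eef_pos: [0.6329, 0.188, 0.0832]
tool_rot: [0.731, 0.591, 0.215, 0.265]
ft_force: [-0.8, -0.0, -0.9]
grip_width: -0.0001
grasp_force: 0.0
clock: 3.82
eef_pos: [0.6243, 0.153, 0.0918]
tool_rot: [0.728, 0.593, 0.225, 0.262]
ft_force: [-1.0, 13.4, 7.7]
grip_width: -0.0001
grasp_force: 5.9
clk 3.82 q [ 0.4111  0.3329 -0.5657  0.0561 -0.3682  2.0668] w -0.0001 F [-1.0444 13.4029  7.7031] gf 5.9
SHIFT total/.3 [-0.1679 -0.0205  0.0131] n>= 2 mm [-50.3618  -6.1603   3.931 ]
```

```bash
python3 -m inch '[[[0,0,0],[0.04,0,0],1],[[0,0,0],[0,-0.025,0.03],1],[[0,0,0],[0,-0.015,0.018],1],[[0,0,0],[0,0,0],1]]'
python3 - <<'E'
from h import *
st=np.load("st.npy");plan(place(st,[84,80,80])[0],toolR(st[2],radians(40),None,"fwd"))
E
```

```text
clock: 4.15
eef_pos: [0.6277, 0.1648, 0.072]
tool_rot: [0.728, 0.592, 0.224, 0.263]
ft_force: [3.7, 11.4, 2.7]
grip_width: -0.0001
grasp_force: 5.8
clk 4.15 q [ 0.4326  0.3822 -0.5611  0.0197 -0.3836  2.0863] w -0.0001 F [ 3.7451 11.357   2.748 ] gf 5.8
TURN total/360 [ 0.0012 -0.0023 -0.0008] n>= 1 deg 0.9643641490882184
SHIFT total/.3 [-0.2082  0.0102 -0.0262] n>= 2 mm [-62.4464   3.0672  -7.853 ]
```

```bash
python3 -m inch '[[[0,0,0],[-0.025,0.001,-0.002],1],[[0,0,0],[-0.025,0.001,-0.002],1],[[0,0,0],[-0.025,0.001,-0.002],1],[[0,0,0],[-0.025,0.001,-0.002],1]]'
python3 -m inch '[[[0,0,0],[-0.025,0.001,-0.002],1],[[0,0,0],[-0.025,0.001,-0.002],1],[[0,0,0],[-0.025,0.001,-0.002],1],[[0,0,0],[-0.025,0.001,-0.002],1],[[0,0,0],[-0.025,0,0],1],[[0,0,0],[0,0,0],1]]'
python3 - <<'E'
from h import *
from workcell import vision
st=np.load("st.npy");plan(place(st,[84,75,80])[0])
t=vision.camera("top");s=vision.camera("scene")
f=lambda a:cv2.resize(cv2.convertScaleAbs(a,alpha=1.6),None,fx=3,fy=3,interpolation=cv2.INTER_CUBIC)
cv2.imwrite("pics/p2.png",np.hstack([f(t["img"][145:265,220:350,::-1]),f(s["img"][220:340,270:400,::-1])]))
E
```

```text
clock: 4.48
eef_pos: [0.6212, 0.1337, 0.0757]
tool_rot: [0.728, 0.592, 0.223, 0.265]
ft_force: [1.7, 4.6, 2.9]
grip_width: 0.0002
grasp_force: 2.1
clock: 4.98
eef_pos: [0.608, 0.0906, 0.0714]
tool_rot: [0.731, 0.592, 0.215, 0.265]
ft_force: [-0.9, -0.2, -0.3]
grip_width: -0.0003
grasp_force: 0.0
clk 4.98 q [ 0.3033  0.3215 -0.6671 -0.0477 -0.319   1.9789] w -0.0003 F [-0.891  -0.2178 -0.3151] gf 0.0
SHIFT total/.3 [ 0.0307  0.0223 -0.0188] n>= 1 mm [ 9.2248  6.6902 -5.6519]
```

View pics/p2.png

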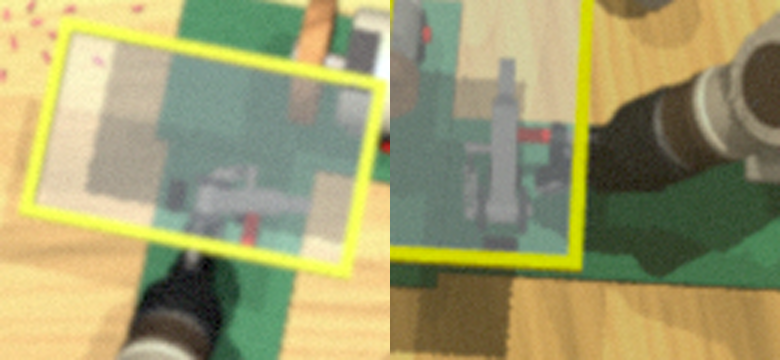

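The stand has snapped over: the red pedal is now right of the leg, at about (250,230) in the left half. I'll withdraw along the tool axis.

```bash
python3 -m inch '[[[0,0,0],[0.02,0,-0.08],1],[[0,0,0],[0,0,-0.115],1],[[0,0,0],[0,0,-0.115],1],[[0,0,0],[0,0,-0.115],1],[[0,0,0],[0,0,-0.115],1],[[0,0,0],[0,0,-0.115],1],[[0,0,0],[0,0.07,-0.1],1],[[0,0,0],[0,0.06,-0.1],1],[[0,0,0],[0,0.06,-0.1],1]]'
python3 - <<'E'
from h import *
g=np.load("g.npy");P=place(g,[-62,0,55])[0];P[2]=.2;print(P)
plan(P,toolR(g[2],0,None,"left"))
E
```

```text
clock: 5.83
eef_pos: [0.4721, 0.1271, 0.3304]
tool_rot: [0.729, 0.592, 0.217, 0.265]
ft_force: [1.1, 0.9, 0.5]
grip_width: 0.0002
grasp_force: 0.0
[ 0.4695 -0.3456  0.2   ]
clk 5.83 q [ 0.5342 -0.2292 -0.4353  0.8078 -0.4463  2.1823] w 0.0002 F [1.1304 0.9034 0.4852] gf 0.0
TURN total/360 [ 0.0851  0.0905 -0.2497] n>= 15 deg 100.41226567629009
SHIFT total/.3 [-0.2032 -1.5626  0.4346] n>= 12 mm [ -60.9579 -468.7682  130.3737]
```

```bash
python3 -m inch '[[[0.0057,0.006,-0.01665],[0,0,0],1],[[0.0057,0.006,-0.01665],[0,0,0],1],[[0.0057,0.006,-0.01665],[0,0,0],1],[[0.0057,0.006,-0.01665],[0,0,0],1],[[0.0057,0.006,-0.01665],[0,0,0],1],[[0.0057,0.006,-0.01665],[0,0,0],1],[[0.0057,0.006,-0.01665],[0,0,0],1],[[0.0057,0.006,-0.01665],[0,0,0],1]]'
python3 -m inch '[[[0.0057,0.006,-0.01665],[0,0,0],1],[[0.0057,0.006,-0.01665],[0,0,0],1],[[0.0057,0.006,-0.01665],[0,0,0],1],[[0.0057,0.006,-0.01665],[0,0,0],1],[[0.0057,0.006,-0.01665],[0,0,0],1],[[0.0057,0.006,-0.01665],[0,0,0],1],[[0.0057,0.006,-0.01665],[0,0,0],1],[[0,0,0],[0,0,0],1]]'
python3 -m inch '[[[0,0,0],[-0.0169,-0.1302,0],-1],[[0,0,0],[-0.0169,-0.1302,0],-1],[[0,0,0],[-0.0169,-0.1302,0.03],-1],[[0,0,0],[-0.0169,-0.1302,0.03],-1],[[0,0,0],[-0.0169,-0.1302,0.03],-1],[[0,0,0],[-0.0169,-0.1302,0.03],-1],[[0,0,0],[-0.0169,-0.1302,0.03],-1],[[0,0,0],[-0.0169,-0.1302,0.03],-1],[[0,0,0],[-0.0169,-0.1302,0.03],-1],[[0,0,0],[-0.0169,-0.1302,0.03],-1]]'
python3 -m inch '[[[0,0,0],[-0.0169,-0.1302,0.03],-1],[[0,0,0],[-0.0169,-0.1302,0.03],-1],[[0,0,0],[0,0,0],-1],[[0,0,0],[0,0,0],-1]]'
python3 - <<'E'
from h import *
g=np.load("g.npy");P=place(g,[-62,0,55])[0];P[2]=.038;print(P)
plan(P,toolR(g[2],0,None,"left"))
E
```

```text
clock: 6.5
eef_pos: [0.473, 0.1267, 0.3287]
tool_rot: [0.416, 0.892, 0.111, 0.136]
ft_force: [0.1, -0.6, 0.2]
grip_width: 0.0
grasp_force: 0.0
clock: 7.17
eef_pos: [0.4743, 0.1277, 0.3271]
tool_rot: [0.067, 0.998, -0.003, -0.002]
ft_force: [-0.1, 0.0, 0.0]
grip_width: 0.0001
grasp_force: 0.0
clock: 8.0
eef_pos: [0.4694, -0.2691, 0.2578]
tool_rot: [0.07, 0.998, -0.002, 0.001]
ft_force: [0.2, 0.0, -0.2]
grip_width: 0.0857
grasp_force: 0.0
clock: 8.33
eef_pos: [0.4682, -0.3476, 0.2387]
tool_rot: [0.071, 0.997, -0.001, -0.001]
ft_force: [-0.6, 0.5, 0.5]
grip_width: 0.0854
grasp_force: 0.0
[ 0.4695 -0.3456  0.038 ]
clk 8.33 q [-0.6373  0.4062  0.2569  1.4216 -0.0028 -0.4944] w 0.0854 F [-0.5728  0.4551  0.463 ] gf 0.0
TURN total/360 [-0.0004 -0.0002 -0.0013] n>= 1 deg 0.4917865591263704
SHIFT total/.3 [-0.0036  0.0073  0.6689] n>= 5 mm [ -1.0825   2.1769 200.6619]
```

```bash
python3 -m inch '[[[0,0,-0.0013],[0,0.007,0.12],-1],[[0,0,0],[0,0,0.12],-1],[[0,0,0],[0,0,0.12],-1],[[0,0,0],[0,0,0.12],-1],[[0,0,0],[0,0,0.1],-1],[[0,0,0],[0,0,0.055],-1],[[0,0,0],[0,0,0.035],-1],[[0,0,0],[0,0,0],-1]]'
python3 - <<'E'
from h import *
g=np.load("g.npy");P=place(g,[-62,0,55])[0];P[2]=.038;plan(P,toolR(g[2],0,None,"left"))
E
```

```text
clock: 9.0
eef_pos: [0.4685, -0.3425, 0.0376]
tool_rot: [0.064, 0.998, -0.001, -0.002]
ft_force: [-0.2, 0.3, 0.6]
grip_width: 0.0854
grasp_force: 0.0
clk 9.00 q [-0.6297  0.5477 -0.0676  0.9574 -0.0029 -0.5017] w 0.0854 F [-0.2479  0.2867  0.6262] gf 0.0
TURN total/360 [-0.0003 -0.0005  0.0011] n>= 1 deg 0.43657351175682146
SHIFT total/.3 [-0.0047 -0.01   -0.0014] n>= 1 mm [-1.4079 -3.0097 -0.4187]
```

```bash
python3 -m inch '[[[0,0,0],[0,-0.008,0],-0.5],[[0,0,0],[0,0,0],0],[[0,0,0],[0,0,0],0.3],[[0,0,0],[0,0,0],1],[[0,0,0],[0,0,0],1],[[0,0,0],[0,0,0],1],[[0,0,0],[0,0,0],1]]'
python3 -m inch '[[[0,0,0],[0,0,-0.02],1],[[0,0,0],[0,0,-0.03],1],[[0,0,0],[0,0,-0.05],1],[[0,0,0],[0,0,-0.05],1],[[0,0,0],[0,0,0],1],[[0,0,0],[0,0,0],1]]'
python3 - <<'E'
from h import *
from workcell import vision
g=np.load("g.npy");plan(place(g,[-62,0,90])[0],toolR(g[2],0,None,"left"))
t=vision.camera("top");s=vision.camera("scene")
f=lambda a:cv2.resize(cv2.convertScaleAbs(a,alpha=1.5),None,fx=3,fy=3,interpolation=cv2.INTER_CUBIC)
cv2.imwrite("pics/p3.png",np.vstack([f(s["img"][120:190,250:400,::-1]),np.rot90(f(t["img"][175:325,405:475,::-1]))]))
E
```

```text
clock: 9.58
eef_pos: [0.4706, -0.3445, 0.0411]
tool_rot: [0.064, 0.998, 0.001, 0.002]
ft_force: [1.2, 9.0, 9.1]
grip_width: 0.0262
grasp_force: 58.6
clock: 10.08
eef_pos: [0.4699, -0.3479, 0.0855]
tool_rot: [0.065, 0.998, -0.003, 0.001]
ft_force: [1.2, -0.2, -2.5]
grip_width: 0.0258
grasp_force: 59.1
clk 10.08 q [-0.6355  0.5004 -0.0067  1.0588 -0.0035 -0.5063] w 0.0258 F [ 1.1526 -0.2355 -2.5307] gf 59.1
TURN total/360 [-0.0009  0.0004  0.0009] n>= 1 deg 0.4667569608671521
SHIFT total/.3 [ 0.0022  0.0073 -0.015 ] n>= 1 mm [ 0.6638  2.1968 -4.5007]
```

View pics/p3.png

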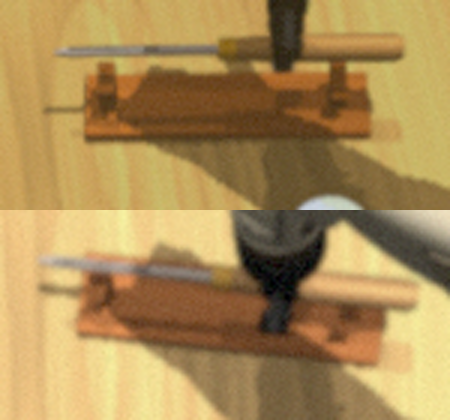

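The gouge is held level: tip at (55,51), ferrule at (219,47) and butt at (403,46) in the scene half; tip at (42,261) and butt at (415,297) in the top half.

```bash
cat >> h.py <<'E'
def gfit(x0,sets):
    """q: origin xyz, yaw, pitch(up +)"""
    def P(q,X):
        d=np.array([cos(q[3])*cos(q[4]),sin(q[3])*cos(q[4]),sin(q[4])]);return q[:3]+np.outer(np.array(X)/1000.,d)
    r=lambda q:np.concatenate([(proj(c,P(q,X))-U).ravel() for c,X,U in sets])
    s=least_squares(r,x0);print("gouge",s.x,"deg",np.degrees(s.x[3:]),"res",r(s.x).round(1));return s.x
E
python3 - <<'E'
from h import *
t=pickle.load(open("top0.pkl","rb"));s=pickle.load(open("scene0.pkl","rb"))
X=[165,0,-185]
us=(np.array([(55,51),(219,47),(403,46)])+.5)/3-.5+[250,120]
ut=(np.array([(158,42),(145,214),(122,415)])+.5)/3-.5+[405,175]
q=gfit([.53,-.354,.1,-.13,0],[(s,X,us),(t,X,ut)])
st=np.load("st.npy")
o,p,Rr=cur();d=np.array([cos(q[3])*cos(q[4]),sin(q[3])*cos(q[4]),sin(q[4])])
print("TCP in gouge x",(p-q[:3])@d, "axis above TCP", q[2]+((p-q[:3])@d)*d[2]-p[2], "lat",(p-q[:3])@[-d[1],d[0],0])
print("tool yaw",np.degrees(np.arctan2(*Rr.as_matrix()[[1,0],1])),p)
E
```

```text
gouge [ 0.5311 -0.3582  0.0949 -0.1485 -0.0299] deg [-8.5102 -1.7145] res [ 0.2  0.5  0.1  0.6  0.2 -0.2  1.  -1.1 -0.6 -0.1  0.3  0.7]
TCP in gouge x -0.06307695866086654 axis above TCP 0.013120876112604346 lat 0.0019928712343254135
tool yaw 82.6035652354846 [ 0.4686 -0.3469  0.0837]
```

Run:
```python
from h import *
st=np.load("st.npy");P=place(st,[-70,-230,155])[0];print(P);plan(P,toolR(st[2]+.01,0,None,"left"))
```

```text
[ 0.3986 -0.1681  0.155 ]
clk 10.18 q [-0.6354  0.5022 -0.009   1.0587 -0.0034 -0.5063] w 0.0260 F [ 0.1662  1.2294 -1.9962] gf 59.1
TURN total/360 [-0.0005 -0.0001  0.0104] n>= 1 deg 3.752081387467326
SHIFT total/.3 [ 0.3441  0.5395 -0.2378] n>= 5 mm [103.2258 161.8569 -71.3427]
```

```bash
python3 -m inch '[[[0,0,0.0035],[0,0,-0.06],1],[[0,0,0.0035],[0,0,-0.09],1],[[0,0,0.0034],[0,0,-0.0878],1],[[0,0,0],[0.03,0.046,0],1],[[0,0,0],[0.058,0.091,0],1],[[0,0,0],[0.07,0.11,0],1],[[0,0,0],[0.07,0.11,0],1],[[0,0,0],[0.07,0.11,0],1],[[0,0,0],[0.03,0.046,0],1],[[0,0,0],[0.016,0.027,0],1]]'
python3 -m inch '[[[0,0,0],[0,0,0],1],[[0,0,0],[0,0,0],1]]'
python3 - <<'E'
from h import *
from workcell import vision
st=np.load("st.npy");plan(place(st,[-70,-230,155])[0],toolR(st[2]+.01,0,None,"left"))
t=vision.camera("top");s=vision.camera("scene")
for c,n in((t,"t"),(s,"s")):
  L=place(st,[[-265,-230,168],[110,-230,168]]);print(n,proj(c,L))
a=s["img"][120:260,230:430,::-1];b=np.rot90(t["img"][175:375,320:440,::-1])
f=lambda a:cv2.resize(cv2.convertScaleAbs(a,alpha=1.5),None,fx=2.25*1.33/1.33,fy=2.25,interpolation=cv2.INTER_CUBIC)
cv2.imwrite("pics/p4.png",np.vstack([f(a),f(b)]));print(f(a).shape)
E
```

```text
clock: 11.02
eef_pos: [0.3968, -0.1653, 0.1539]
tool_rot: [0.096, 0.995, -0.001, -0.002]
ft_force: [0.0, -0.4, -1.3]
grip_width: 0.0258
grasp_force: 59.5
clock: 11.18
eef_pos: [0.3998, -0.1683, 0.1549]
tool_rot: [0.097, 0.995, -0.002, 0.0]
ft_force: [-0.5, -0.8, -3.1]
grip_width: 0.0259
grasp_force: 59.5
clk 11.18 q [-0.3956  0.1615 -0.3019  1.1057 -0.0042 -0.202 ] w 0.0259 F [-0.4823 -0.786  -3.0766] gf 59.5
TURN total/360 [-0.0007  0.0001  0.0001] n>= 1 deg 0.2639261540716886
SHIFT total/.3 [ 0.0038 -0.     -0.0004] n>= 1 mm [ 1.127  -0.0131 -0.1072]
t [[374.4802 373.6828]
 [400.6259 227.6437]]
s [[453.6481 171.8078]
 [315.5912 165.0321]]
(315, 450, 3)
```

View pics/p4.png

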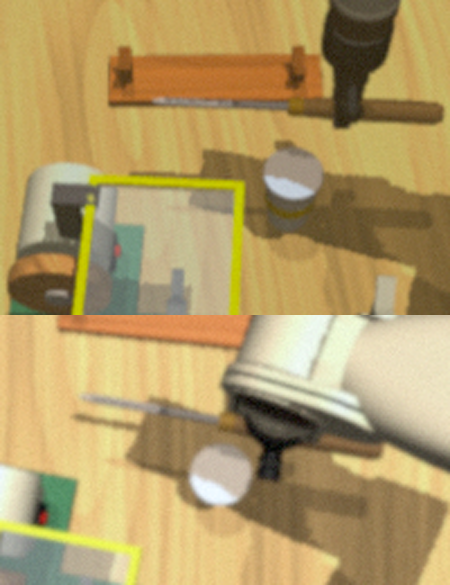

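The gouge is at staging: scene tip (150,100), ferrule (290,104), butt (443,112); top (rotated) tip (80,397), ferrule (219,420), butt (382,450). Next I'll fit its pose in the hand.

Run:
```python
from h import *
t=pickle.load(open("top0.pkl","rb"));s=pickle.load(open("scene0.pkl","rb"))
X=[165,0,-185]
us=(np.array([(150,100),(290,104),(443,112)])+.5)/2.25-.5+[230,120]
ut=(np.array([(187,80),(164,219),(134,382)])+.5)/2.25-.5+[320,175]
q=gfit([.46,-.18,.17,-.2,0],[(s,X,us),(t,X,ut)])
st=np.load("st.npy")
o,p,Rr=cur();d=np.array([cos(q[3])*cos(q[4]),sin(q[3])*cos(q[4]),sin(q[4])])
print("TCP in gouge x",(p-q[:3])@d, "axis above TCP", q[2]+((p-q[:3])@d)*d[2]-p[2], "lat",(p-q[:3])@[-d[1],d[0],0])
print("tool yaw",np.degrees(np.arctan2(*Rr.as_matrix()[[1,0],1]))-90,p)
```

```text
gouge [ 0.4613 -0.1797  0.1721 -0.2028 -0.0108] deg [-11.622  -0.617] res [ 1.2  0.1 -0.   0.6  0.5 -0.1  0.6 -1.2 -0.2 -0.3  0.3 -0.1]
TCP in gouge x -0.061876215677918706 axis above TCP 0.017804577293316276 lat -0.0018846105098739522
tool yaw -11.173402309120902 [ 0.4002 -0.169   0.155 ]
```

```bash
python3 -m inch '[[[0,-0.0025,0],[-0.011,0,0],1],[[0,0,0],[0,0.05,0],1],[[0,0,0],[0,0.1,0],1],[[0,0,0],[0,0.12,0],1],[[0,0,0],[0,0.12,0],1],[[0,0,0],[0,0.12,0],1],[[0,0,0],[0,0.1,0],1],[[0,0,0],[0,0.08,0],1],[[0,0,0],[0,0.05,0],1],[[0,0,0],[0,0.027,0],1]]'
python3 -m inch '[[[0,0,0],[0,0,0],1],[[0,0,0],[0,0,0],1]]'
python3 - <<'E'
from h import *
from workcell import vision
st=np.load("st.npy");plan(place(st,[-65.5,0,105])[0],toolR(st[2]+.01,0,None,"left"))
t=vision.camera("top");s=vision.camera("scene")
a=s["img"][180:320,240:440,::-1];b=np.rot90(t["img"][160:320,240:340,::-1])
f=lambda a,k:cv2.resize(cv2.convertScaleAbs(a,alpha=1.6),None,fx=k,fy=k,interpolation=cv2.INTER_CUBIC)
cv2.imwrite("pics/p5.png",np.vstack([f(a,2.4),f(b,2.4*200/160)[:240*1000//800]]));print(f(a,2.4).shape,f(b,3).shape)
E
```

```text
clock: 12.12
eef_pos: [0.4481, 0.0587, 0.154]
tool_rot: [0.096, 0.995, -0.002, 0.008]
ft_force: [0.2, -0.5, -1.7]
grip_width: 0.026
grasp_force: 59.6
clock: 12.28
eef_pos: [0.447, 0.0567, 0.1539]
tool_rot: [0.097, 0.995, -0.003, 0.008]
ft_force: [-0.1, -0.5, -2.8]
grip_width: 0.026
grasp_force: 59.6
clk 12.28 q [ 0.1324  0.1854 -0.2752  1.0966 -0.0092  0.3266] w 0.0260 F [-0.0764 -0.4534 -2.8184] gf 59.6
TURN total/360 [-0.0007  0.0025  0.    ] n>= 1 deg 0.9393915401517309
SHIFT total/.3 [-0.0092  0.0001  0.163 ] n>= 2 mm [-2.7664  0.021  48.8952]
(336, 480, 3) (300, 480, 3)
```

View pics/p5.png

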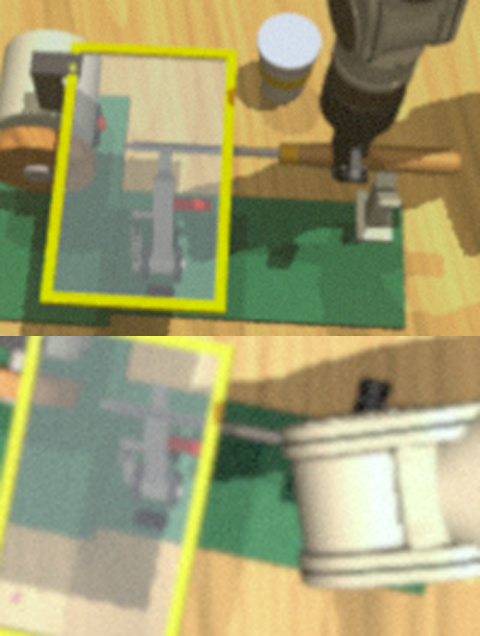

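Scene view: tip (123,147), ferrule (281,152), butt (460,161), the blade over the fork head (165,158), saddle V at about (385,185). Top view: tip (105,403).

```bash
python3 - <<'E'
from h import *
t=pickle.load(open("top0.pkl","rb"));s=pickle.load(open("scene0.pkl","rb"))
X=[165,0,-185]
us=(np.array([(123,147),(281,152),(460,161)])+.5)/2.4-.5+[240,180]
ut=(np.array([(232,105)])+.5)/3-.5+[240,160]
q=gfit([.51,.05,.17,-.2,0],[(s,X,us),(t,X[:1],ut)])
st=np.load("st.npy")
d=np.array([cos(q[3])*cos(q[4]),sin(q[3])*cos(q[4]),sin(q[4])])
T=lambda P:np.array([[cos(st[2]),sin(st[2])],[-sin(st[2]),cos(st[2])]])@(P[:2]-st[:2])*1000
for x in(165,115,0,-62,-125):P=q[:3]+d*x/1000;print(x,T(P),P[2]*1000)
print("scene crop px saddle tops,forktops,pedal", (proj(s,place(st,[[-125,28,127],[-125,-28,127],[-125,0,120],[115,21,134],[115,-21,134],[63,28,87],[105,28,87]]))-[240,180])*2.4)
print("scenec px saddle", (proj(s,place(st,[[-125,28,127],[-125,-28,127]]))-[220,130])*3,"topc",(proj(t,place(st,[[-125,28,127],[-125,-28,127]]))-[220,130])*3)
E
python3 - <<'E'
import cv2,numpy as np
f=lambda a,k:cv2.resize(cv2.convertScaleAbs(a,alpha=1.5),None,fx=k,fy=k,interpolation=cv2.INTER_CUBIC)
a=cv2.imread("pics/scene0.png")[230:290,370:420];b=cv2.imread("pics/top0.png")[270:330,270:320]
cv2.imwrite("pics/sad.png",np.hstack([f(a,8),f(b,8)]))
E
```

```text
gouge [ 0.5058  0.0417  0.162  -0.1943 -0.0015] deg [-11.1309  -0.0871] res [ 0.4  0.1  0.6  0.6 -0.1 -0.3  0.5 -1. ]
165 [157.2832  -1.0938] 161.7031048812248
115 [107.2858  -1.6046] 161.77914334773055
0 [-7.708  -2.7795] 161.95403182069379
-62 [-69.7047  -3.413 ] 162.04831951916094
-125 [-132.7014   -4.0566] 162.14412798695818
scene crop px saddle tops,forktops,pedal [[389.6925 198.7034]
 [388.4656 150.9539]
 [388.0369 177.2846]
 [163.0468 178.732 ]
 [165.6147 143.0219]
 [211.2356 204.6689]
 [172.7486 202.7259]]
scenec px saddle [[547.1156 398.3793]
 [545.582  338.6924]] topc [[198.6007 502.1269]
 [260.9032 514.4821]]
```

View pics/sad.png

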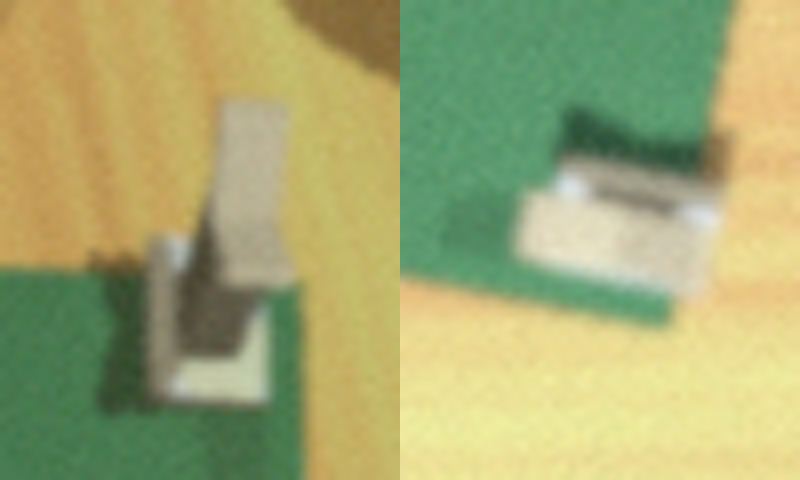

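The saddle matches its predicted place to within about a pixel. I'll trim 5 mm forward and 3 mm left, then lower.

```bash
python3 -m inch '[[[0,0,0],[-0.017,0.01,0.02],1],[[0,0,0],[0,0,0.03],1],[[0,0,0],[0,0,0.03],1],[[0,0,0],[0,0,0.02],1],[[0,0,0],[0,0,0.02],1],[[0,0,0],[0,0,0],1],[[0,0,0],[0,0,0],1]]'
python3 -m inch '[[[0,0,0],[0,0,0.007],1],[[0,0,0],[0,0,0],1]]'
python3 - <<'E'
from h import *
st=np.load("st.npy");plan(place(st,[-65.5,0,105])[0],toolR(st[2]+.01,0,None,"left"))
from workcell import telemetry;print(telemetry.get_obs()["ft_torque"])
E
```

```text
clock: 12.97
eef_pos: [0.4524, 0.0589, 0.1176]
tool_rot: [0.097, 0.995, -0.003, 0.007]
ft_force: [-0.2, 0.3, -0.8]
grip_width: 0.0258
grasp_force: 59.6
clock: 13.13
eef_pos: [0.4531, 0.0591, 0.1162]
tool_rot: [0.097, 0.995, -0.003, 0.008]
ft_force: [-0.7, -0.1, -2.2]
grip_width: 0.0257
grasp_force: 59.6
clk 13.13 q [ 0.1354  0.2339 -0.3213  1.0012 -0.0086  0.3292] w 0.0257 F [-0.6975 -0.1438 -2.1857] gf 59.6
TURN total/360 [-0.0006  0.0026  0.0001] n>= 1 deg 0.956992487582237
SHIFT total/.3 [ 0.0091 -0.0116  0.0373] n>= 1 mm [ 2.7378 -3.4908 11.1762]
[0.0009 0.0942 0.0217]
```

```bash
for k in 1; do
python3 -m inch '[[[0,0,0],[0,0,0.01],1],[[0,0,0],[0,0,0],1]]'
python3 -m inch '[[[0,0,0],[0,0,0.007],1],[[0,0,0],[0,0,0],1]]'
python3 -m inch '[[[0,0,0],[0,0,0.007],1],[[0,0,0],[0,0,0],1]]'
python3 -c 'from workcell import telemetry;print(telemetry.get_obs()["ft_torque"])'
done
```

```text
clock: 13.3
eef_pos: [0.4529, 0.059, 0.113]
tool_rot: [0.097, 0.995, -0.003, 0.008]
ft_force: [-0.1, -0.8, -2.6]
grip_width: 0.0263
grasp_force: 59.6
clock: 13.47
eef_pos: [0.4529, 0.059, 0.1108]
tool_rot: [0.097, 0.995, -0.003, 0.008]
ft_force: [-1.0, -0.1, -1.7]
grip_width: 0.0264
grasp_force: 59.6
clock: 13.63
eef_pos: [0.453, 0.0589, 0.1087]
tool_rot: [0.097, 0.995, -0.003, 0.008]
ft_force: [-0.3, -0.8, -1.2]
grip_width: 0.0259
grasp_force: 59.6
[-0.03676341  0.08378055  0.06674727]
```

```bash
python3 -m inch '[[[0,0,0],[0,0,0.006],1],[[0,0,0],[0,0,0],1]]'
python3 -m inch '[[[0,0,0],[0,0,0.006],1],[[0,0,0],[0,0,0],1]]'
python3 -c 'from workcell import telemetry;print(telemetry.get_obs()["ft_torque"])'
```

```text
clock: 13.8
eef_pos: [0.4533, 0.0582, 0.1078]
tool_rot: [0.097, 0.995, -0.003, 0.008]
ft_force: [-1.6, -2.8, 3.8]
grip_width: 0.0259
grasp_force: 60.1
clock: 13.97
eef_pos: [0.4535, 0.0575, 0.1071]
tool_rot: [0.097, 0.995, -0.004, 0.009]
ft_force: [-4.6, -5.3, 12.5]
grip_width: 0.0261
grasp_force: 61.0
[-1.01753653  0.99027673  0.05453047]
```

Contact with about even load front and rear, but a sideways push, so I'll ease 3 mm to the right and look.

```bash
python3 -m inch '[[[0,0,0],[0,-0.005,-0.003],1],[[0,0,0],[0,-0.006,0],1],[[0,0,0],[0,0,0],1]]'
python3 - <<'E'
from h import *
from workcell import vision
st=np.load("st.npy");plan(place(st,[-65.5,0,105])[0]);o=cur()[0];print(o["ft_torque"])
t=vision.camera("top");s=vision.camera("scene")
a=s["img"][200:290,260:420,::-1];b=np.rot90(t["img"][160:320,260:330,::-1])
f=lambda a,k:cv2.resize(cv2.convertScaleAbs(a,alpha=1.6),None,fx=k,fy=k,interpolation=cv2.INTER_CUBIC)
cv2.imwrite("pics/p6.png",np.vstack([f(a,3.6),f(b,3.6)]));print(f(a,3.6).shape)
E
```

```text
clock: 14.22
eef_pos: [0.4529, 0.056, 0.1063]
tool_rot: [0.097, 0.995, -0.002, 0.008]
ft_force: [1.4, 1.7, -0.3]
grip_width: 0.0258
grasp_force: 59.9
clk 14.22 q [ 0.128   0.2431 -0.3383  0.9742 -0.0074  0.3222] w 0.0258 F [ 1.379   1.7232 -0.2938] gf 59.9
SHIFT total/.3 [ 0.0105 -0.0014  0.0043] n>= 1 mm [ 3.1532 -0.4161  1.2965]
[ 0.256   0.0167 -0.0447]
(324, 576, 3)
```

View pics/p6.png

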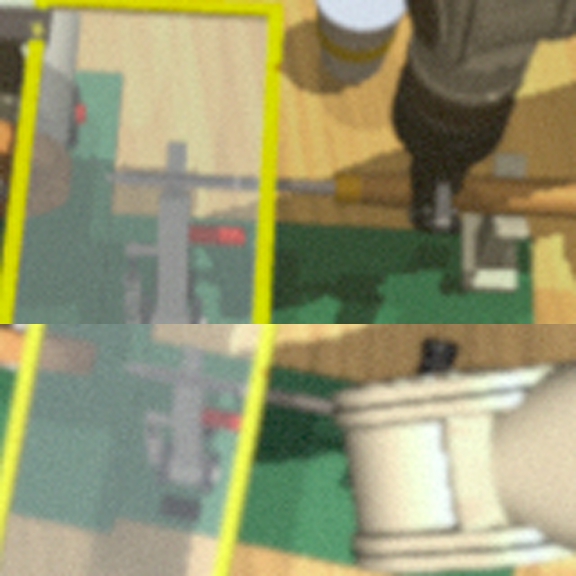

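The blade lies between the fork prongs (177,182), the handle lies across the saddle (500,190), and the tip (112,178) stays clear of the wheel. I'll seat it and look at the forces.

```bash
python3 -m inch '[[[0,0,0],[0,0,0.006],1],[[0,0,0],[0,0,0],1]]'
python3 -m inch '[[[0,0,0],[0,0,0.005],1],[[0,0,0],[0,0,0],1]]'
python3 -c 'from workcell import telemetry;print(telemetry.get_obs()["ft_torque"])'
```

```text
clock: 14.48
eef_pos: [0.4531, 0.0561, 0.1057]
tool_rot: [0.097, 0.995, -0.002, 0.009]
ft_force: [-2.6, 0.6, 9.6]
grip_width: 0.0259
grasp_force: 61.1
clock: 14.65
eef_pos: [0.4532, 0.0561, 0.1056]
tool_rot: [0.097, 0.995, -0.002, 0.009]
ft_force: [-7.1, 0.5, 21.1]
grip_width: 0.0258
grasp_force: 62.1
[ 0.06961679  1.4148864  -0.19521925]
```

```bash
python3 -m inch '[[[0,0,0],[0,0,-0.009],1],[[0,0,0],[0,0,0],1],[[0,0,0],[0,0,0],0.25],[[0,0,0],[0,0,0],0],[[0,0,0],[0,0,0],-0.5],[[0,0,0],[0,0,0],-1],[[0,0,0],[0,0,0],-1],[[0,0,0],[0,0,0],-1],[[0,0,0],[0,0,0],-1]]'
python3 -m inch '[[[0,0,0],[0,0,-0.03],-1],[[0,0,0],[0,0,-0.06],-1],[[0,0,0],[0,0,-0.1],-1],[[0,0,0],[0,0,-0.12],-1],[[0,0,0],[0.05,0,-0.12],-1],[[0,0,0],[0.06,-0.06,-0.12],-1],[[0,0,0],[0.05,-0.08,-0.08],-1],[[0,0,0],[0.05,-0.08,0],-1],[[0,0,0],[0.05,-0.1,0],-1],[[0,0,0],[0.05,-0.1,0],-1]]'
python3 -m inch '[[[0,0,0],[0,-0.12,0],-1],[[0,0,0],[0,-0.12,0],-1],[[0,0,0],[0,-0.12,0],-1],[[0,0,0],[0,0,0],-1],[[0,0,0],[0,0,0],-1]]'
python3 - <<'E'
from h import *
from workcell import vision
st=np.load("st.npy")
t=vision.camera("top");s=vision.camera("scene")
a=s["img"][200:290,240:430,::-1];b=np.rot90(t["img"][150:340,250:330,::-1])
f=lambda a,k:cv2.resize(cv2.convertScaleAbs(a,alpha=1.6),None,fx=k,fy=k,interpolation=cv2.INTER_CUBIC)
cv2.imwrite("pics/p7.png",np.vstack([f(a,3.3),f(b,3.3)]));print(f(a,3.3).shape)
L=place(st,[[165,0,120],[0,0,120],[-185,0,120],[190,0,120]]);print((proj(s,L)-[240,200])*3.3);u=proj(t,L);print(np.c_[(u[:,1]-150)*3.3,297+(329-u[:,0])*3.3])
E
```

```text
clock: 15.4
eef_pos: [0.4524, 0.0557, 0.1055]
tool_rot: [0.097, 0.995, -0.003, 0.008]
ft_force: [0.6, 0.1, -0.6]
grip_width: 0.0854
grasp_force: 0.0
clock: 16.23
eef_pos: [0.3346, -0.0486, 0.293]
tool_rot: [0.096, 0.995, -0.003, 0.009]
ft_force: [0.4, -0.5, 0.1]
grip_width: 0.0851
grasp_force: 0.0
clock: 16.65
eef_pos: [0.3138, -0.1555, 0.2926]
tool_rot: [0.1, 0.995, -0.003, 0.008]
ft_force: [0.9, 1.1, 0.7]
grip_width: 0.0853
grasp_force: 0.0
(297, 627, 3)
[[162.6136 159.4452]
 [373.4983 169.9171]
 [610.1174 181.4905]
 [130.83   157.8542]]
[[144.4341 333.7424]
 [340.4948 372.9818]
 [566.958  418.3492]
 [115.1679 327.8881]]
```

View pics/p7.png

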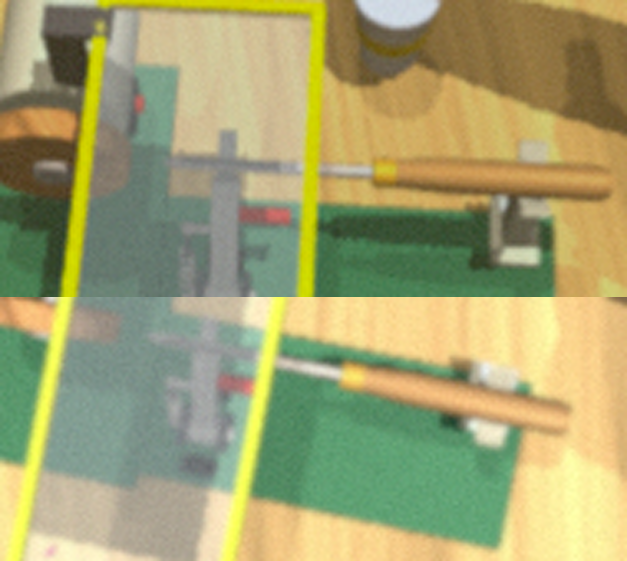

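The gouge lies in both rests: ferrule edge (374,170) and butt (610,182) against predicted (373,170) and (610,181). The stand is up, and the gap to the wheel is about 25 mm.

```bash
python3 -c 'from workcell import workorder;print(workorder.job_done())'
```

```text
the job is handed in; nothing more can be done
None
```

The job is handed in: the stand is at its far stop with the fork up, and the gouge has been let go in the saddle and fork with its tip about 25 mm from the wheel. The arm is clear of everything, and the arm's clock read about 17 s of the allowed 72.

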